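# Turn the veneer sample leaf in the blue ring binder

### The job

The wardrobe's owner wants to see the white finish on the back of the dark wood sample. In the open ring binder with the blue covers, turn the stiff leaf with the yellow tab across the rings from the robot's right-hand side to its left, so that it lies flat there with its white face up, and let go of it. Leave the leaf with the green tab in the black binder lying as it is.

Things in the scene. Friction and masses are not known exactly. Their poses are not given: they have to be found in the camera images.
- blue_binder_tab (a point): Grip point inside the yellow tab of the blue binder's leaf: 128 mm from the ring axis, 16 mm short of the tab's end. Tab 28 mm wide (along x), 5 mm thick, sticking out 44 mm from the middle of the leaf's outer edge; first level, 30 mm above bare table. Axes turn with the leaf: x along the rings' axis, y from tab to rings, z up at the start. Pinched along x, the tab pivots between the fingers.
- blue_binder_hinge (a point): Centre of the blue binder's three rings (radius 16 mm), 30 mm up, on the axis its leaf turns about. Binder fixed, open flat; x = ring axis (away from robot within 9 deg), y = left, z = up. Cover 112 (x) by 224 by 4 mm; fixed sheets 100 by 88 mm on both sides, tops 27.5 mm up. Stiff leaf 100 mm along x, 4 mm thick, 8 to 100 mm from the axis (tab to 144), starts on the right (-y), dark wood face up.
- blue_binder_leaf (a joint): Angle of the blue binder's leaf about the ring axis, rad: 0 = flat on the right (-y), pi/2 = standing up, pi = flat on the left (+y), white face up. About 60 g (40 to 85 g), lightly damped, no spring: released past upright it sinks by itself to the left, before that back to the right.
- grey_binder_leaf (a joint): Angle of the leaf of the other binder (same shape and sizes, black covers, grey leaf, green tab), rad: 0 = flat on the right, as it must stay. One binder lies nearer the robot and the other beyond it, in either order, 160 to 200 mm apart in x.

How it is judged:
By the outcome, as a careful person would: the job done as asked, in the order asked, and still so for the second after the job is handed in, with the robot touching nothing.
It also fails if it takes over 40 s, if anything falls off the work surface, if the arm or the gripper's body presses on something with over 40 N, if the wrist force passes 120 N, or if a joint passes its speed limit or range.

### The arm

A 6-joint arm with a two-finger parallel gripper is mounted at the origin on the work surface. World frame = base frame: x ahead of the robot, y to its left, z up, the work surface at z = 0. Lengths are in mm, angles in rad, forces in N, time in s.
With the tool pointing down it reaches from about 350 to 875 mm from the base axis. Payload 4.2 kg.
Tool frame: the origin (TCP) lies at the very end of the fingers, on their centre line; the grasp point (between the pads) lies 19 mm behind it; z points along the fingers, y is the line along which they close (so a half turn about z gives the same grasp; the last joint's range is limited). The gripper opens to 85 mm and grips with 20 to 120 N. Pads are 22 mm wide; open, the fingers measure 114 mm over their backs; the gripper's body (76 mm by 85 mm) begins 54 mm behind the grasp point. The pads swing forward as they close: fully open they stand 13 mm farther back than shut.
Start: joints at [-0.985, 0.385, 0.008, 0, -1.194, -0.259], TCP at [200.649, -591.895, 231.312] pointing down, gripper open.
Joint ranges: [-3.14, 3.14], [-1.21, 2.06], [-1.07, 1.41], [-3.16, 2.05], [-2.99, -0.16], [-3.1, 3.1]. Speed limits (rad/s): [2.79, 2.79, 3.14, 3.14, 3.14, 3.14].

### API

Orientations are given as a unit quaternion [x, y, z, w].
In Python, from bench import read_state, get_image, camera_model, job_done gives the robot as it stands.
- The arm moves only by the shell command python3 -m handwheel 'ROWS'. ROWS is JSON, a list of rows, each a list of 7 numbers: the shift along the tool's x, y, z in m, then the turn, a rotation vector about the tool's x, y, z in rad, then the gripper's target within -1 to 1 (fully open at 1, half-way at 0, shut at -1). In form: [[dx, dy, dz, wx, wy, wz, jaw], ...]. A call has 1 to 10 rows; each row is the pose to reach, as a shift and turn from the pose commanded when the call began, along the tool's axes at that moment; what a row does not reach only later rows make up. A row lasts 1/8 s, in which the tool goes at most 62.5 mm and 10.7 degrees, less where a joint would pass 70% of its speed; a pose out of reach is approached as far as the arm can. A call with a gripper value outside its range is refused whole. The fingers move at their own pace and stop on an object; the grip force is fixed at half the most. Time passes only in rows, so rows that repeat a pose let the fingers close. It gives the time, the measured TCP pose, the force, the opening and the grip force at its end, in the units of the state.
- read_state(): the state, without advancing time (a new reading comes with each control period).
- get_image(name): name is "scene" or "top"; returns (picture, depth): 420x560x3 uint8, blue, green, red; 420x560 float32, mm along the optical axis (not along the pixel's ray), 0 where there is no reading.
- camera_model(name): a dict with "K" (3x3 intrinsics, pixels), "rvec" (rotation vector, rad) and "tvec" (3), from world to camera coordinates, as OpenCV has them. Camera axes: x right, y down, z forward; pixel columns grow to the right and rows downward; lengths in mm; the calibration is good to about 2 mm. A picture is of the moment at which its call begins. camera_model takes no time and is no camera call.
- job_done(): hands the job in; it is judged then, once.
The state is a dict: "clock": time; "joints": joint angles; "joint_vel": joint speeds; "joint_efforts": joint torques, N m; "position": TCP position; "ee_rot": TCP orientation; "contact_force": force on the tool from outside, world axes, zero at the start; "wrist_torque": the same for the moment, N m; "gripper_width": finger opening in mm; "grasp_force": force on a finger pad.
Only numpy, scipy, OpenCV 4.12 (cv2) and the standard library are available. Lean on these libraries where they do the work, as an engineer would, in place of code of your own. Each camera call takes 0.05 s, during which the arm holds its last target. There are 200 camera calls.

## Working session

There is one attempt and no reset: what is moved stays moved. The work goes in short steps, Python scripts to look and compute and a shell command to move; the robot and the scene stay as the last step left them, time stands still between calls to the robot, and variables do not carry over. Pictures are saved under pics/ and viewed, at most 10 in all, crops included, and the job is handed in when it is done.

```bash
mkdir -p pics
cat > h.py <<'E'
import numpy as np,cv2
from bench import *
from scipy.spatial.transform import Rotation as R
def cast(name,uv,z):
    c=camera_model(name);K=np.array(c["K"]);Rm=cv2.Rodrigues(np.array(c["rvec"],float))[0];t=np.array(c["tvec"],float).ravel()
    o=-Rm.T@t
    d=Rm.T@np.linalg.inv(K)@np.array([uv[0],uv[1],1.])
    return o+d*(z-o[2])/d[2]
E
python3 - <<'E'
from h import *
a,_=get_image("top");b,_=get_image("scene")
cv2.imwrite("pics/t0.png",a);cv2.imwrite("pics/s0.png",b)
h=cv2.cvtColor(a,cv2.COLOR_BGR2HSV)
for n,lo,hi in [("yellow",(20,120,100),(35,255,255)),("green",(40,100,50),(85,255,255)),("blue",(100,120,40),(130,255,255))]:
    m=cv2.inRange(h,lo,hi)
    for c in cv2.findContours(m,0,2)[0]:
        if cv2.contourArea(c)>40:
            r=cv2.minAreaRect(c);print(n,cv2.contourArea(c),r,cast("top",r[0],30).round())
            if n!="blue" : print([cast("top",p,30).round().tolist() for p in cv2.boxPoints(r)])
s=read_state();print(s["position"],s["ee_rot"],s["gripper_width"]);print(R.from_quat(s["ee_rot"]).as_matrix().round(3))
E
```

```text
yellow 1420.0 ((521.6065063476562, 300.54437255859375), (64.15384674072266, 25.307693481445312), 22.61986541748047) [ 407. -445.   30.]
[[407.0, -393.0, 30.0], [443.0, -409.0, 30.0], [407.0, -497.0, 30.0], [371.0, -482.0, 30.0]]
yellow 614.0 ((325.41802978515625, 263.9016418457031), (33.58876037597656, 20.55161476135254), 5.19442892074585) [ 459. -148.   30.]
[[445.0, -121.0, 30.0], [477.0, -123.0, 30.0], [473.0, -175.0, 30.0], [441.0, -172.0, 30.0]]
yellow 185.5 ((344.0, 36.5), (15.0, 16.0), 90.0) [ 818. -176.   30.]
[[830.0, -163.0, 30.0], [830.0, -188.0, 30.0], [806.0, -188.0, 30.0], [806.0, -163.0, 30.0]]
green 501.5 ((321.5, 146.5), (19.0, 29.0), 90.0) [ 642. -141.   30.]
[[656.0, -118.0, 30.0], [657.0, -163.0, 30.0], [627.0, -163.0, 30.0], [626.0, -118.0, 30.0]]
blue 68.5 ((244.0, 286.0), (8.0, 10.0), 90.0) [424. -23.  30.]
blue 85.0 ((313.59405517578125, 285.0594177246094), (4.975186347961426, 22.48784065246582), 5.710593223571777) [ 426. -130.   30.]
blue 143.5 ((246.26731872558594, 267.8267822265625), (10.049875259399414, 16.51761817932129), 5.710592269897461) [452. -26.  30.]
blue 147.0 ((248.0, 245.5), (17.0, 10.0), 90.0) [486. -28.  30.]
blue 213.5 ((277.3975524902344, 236.62705993652344), (85.10359954833984, 23.810897827148438), 5.19442892074585) [500. -73.  30.]
blue 77.5 ((181.97752380371094, 250.49758911132812), (3.1339378356933594, 67.4700698852539), 6.054191589355469) [477.  75.  30.]
[ 200.51512108 -591.43483141  230.33065835] [-1.62606769e-01  9.86690487e-01  9.39156714e-04 -1.97423461e-04] 85.64062032378841
[[-0.947 -0.321 -0.001]
 [-0.321  0.947  0.002]
 [ 0.     0.002 -1.   ]]
```

View pics/t0.png

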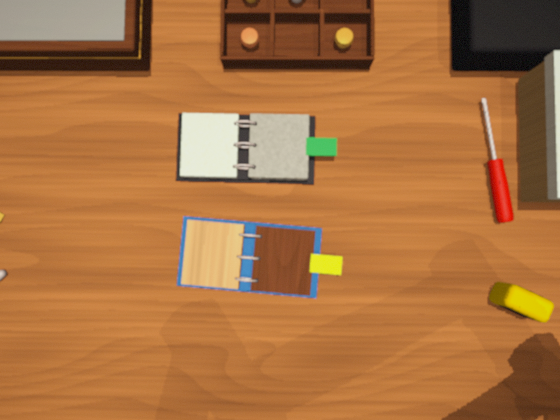

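View pics/s0.png

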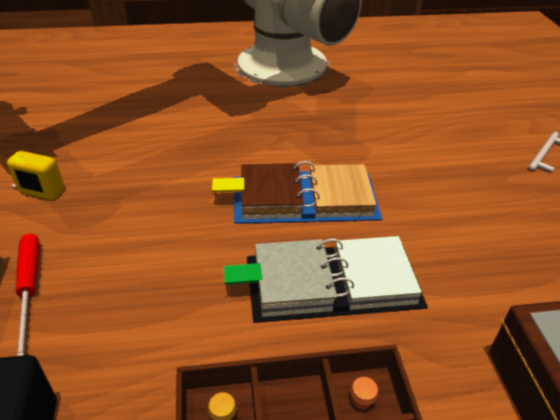

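The top view shows the blue binder nearer the robot, with the yellow tab at px (325,264) and rings at about (248,257). The black binder with the green tab (322,147) lies beyond it. The scene view agrees, with the yellow tab at about (228,185).

```bash
cat >> h.py <<'E'
def rel(p,ang=None):
    "shift in tool axes (m) to put TCP at p; yaw turn about tool z to bring tool y to world angle ang"
    s=read_state();M=R.from_quat(s["ee_rot"]).as_matrix()
    o=(M.T@(np.array(p)-s["position"])/1000).round(4)
    y=np.degrees(np.arctan2(M[1,1],M[0,1]))
    return o, None if ang is None else np.radians(-((ang-y+90)%180-90)).round(3)
E
python3 - <<'E'
from h import *
b=cv2.imread("pics/s0.png");h=cv2.cvtColor(b,cv2.COLOR_BGR2HSV)
m=cv2.inRange(h,(20,120,150),(35,255,255));m[:, :200]=0;m[300:]=0
for c in cv2.findContours(m,0,2)[0]:
    if cv2.contourArea(c)>40:
        r=cv2.minAreaRect(c);print(r);print([cast("scene",p,30).round().tolist() for p in cv2.boxPoints(r)],cast("scene",r[0],32))
print("top tab",cast("top",(325.4,263.9),32.5))
for p in [(250,235),(248,257),(246,279)]: print(cast("top",p,46).round(1))
# cover outer corners z=4
for p in [(185,217),(321,228),(317,298),(178,286)]: print(cast("top",p,4).round(1))
t=np.array([459,-148,0.]);a=np.radians(-4.4);yv=np.array([-np.sin(a),np.cos(a),0])
print("hinge",t+122*yv,"grip",t-6*yv)
g=t-6*yv
print(rel(g+[0,0,130],-4.4))
E
```

```text
((228.0, 184.0), (12.0, 32.0), 90.0)
[[442.0, -170.0, 30.0], [447.0, -121.0, 30.0], [476.0, -123.0, 30.0], [471.0, -171.0, 30.0]] [ 461.58654999 -146.47286903   32.        ]
top tab [ 459.09474285 -147.32525012   32.5       ]
[502.1 -31.8  46. ]
[468.8 -29.3  46. ]
[435.7 -26.7  46. ]
[530.5  76.2   4. ]
[ 514.9 -142.6    4. ]
[ 403.8 -136.7    4. ]
[420.   85.1   4. ]
hinge [468.35972143 -26.35956423   0.        ] grip [ 458.53968583 -153.98231651    0.        ]
(array([-0.3848,  0.3313,  0.1009]), np.float64(-1.167))
```

```bash
python3 -m handwheel '[[-0.045,0.04,0.01,0,0,-0.14,1],[-0.09,0.08,0.02,0,0,-0.28,1],[-0.135,0.12,0.03,0,0,-0.42,1],[-0.18,0.155,0.045,0,0,-0.56,1],[-0.225,0.195,0.06,0,0,-0.7,1],[-0.27,0.235,0.07,0,0,-0.84,1],[-0.315,0.27,0.08,0,0,-0.98,1],[-0.36,0.31,0.09,0,0,-1.12,1],[-0.385,0.331,0.1,0,0,-1.167,1],[-0.385,0.331,0.1,0,0,-1.167,1]]'
python3 - <<'E'
from h import *
print(R.from_quat(read_state()["ee_rot"]).as_matrix().round(3))
a,_=get_image("scene");cv2.imwrite("pics/s1.png",a[100:300,100:460])
print(rel([458.5,-154.5,8],-4.4))
E
```

```text
clock: 1.35
position: [459.4, -153.1, 130.4]
ee_rot: [-0.681, 0.733, 0.001, -0.001]
contact_force: [0.3, -0.4, 0.2]
gripper_width: 85.4
grasp_force: 0.0
[[-0.073 -0.997 -0.002]
 [-0.997  0.073  0.   ]
 [-0.     0.002 -1.   ]]
(array([4.000e-04, 1.000e-04, 1.227e-01]), np.float64(0.001))
```

View pics/s1.png

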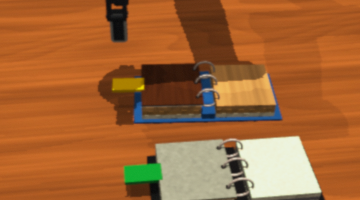

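The crop shows the finger standing directly over the yellow tab at about (127,85), lined up with it. I'll descend and close.

```bash
python3 -m handwheel '[[0,0,0.05,0,0,0,1],[0,0,0.09,0,0,0,1],[0,0,0.122,0,0,0,1],[0,0,0.122,0,0,0,0],[0,0,0.122,0,0,0,-1],[0,0,0.122,0,0,0,-1],[0,0,0.122,0,0,0,-1],[0,0,0.122,0,0,0,-1]]'
```

```text
clock: 2.4
position: [458.4, -155.0, 11.0]
ee_rot: [-0.679, 0.734, 0.0, -0.0]
contact_force: [-3.3, -0.6, 7.8]
gripper_width: 26.0
grasp_force: 58.4
```

```bash
python3 -m handwheel '[[-0.002,0,-0.022,0,0,0,-1],[-0.008,0,-0.044,0,0,0,-1],[-0.017,0,-0.064,0,0,0,-1],[-0.030,0,-0.082,0,0,0,-1],[-0.030,0,-0.082,0,0,0,-1]]'
python3 - <<'E'
from h import *
a,_=get_image("scene");cv2.imwrite("pics/s2.png",a[100:300,100:460])
E
```

```text
clock: 3.02
position: [460.7, -124.3, 92.3]
ee_rot: [-0.68, 0.734, -0.0, 0.0]
contact_force: [-0.3, 0.0, -3.3]
gripper_width: 26.4
grasp_force: 64.3
```

View pics/s2.png

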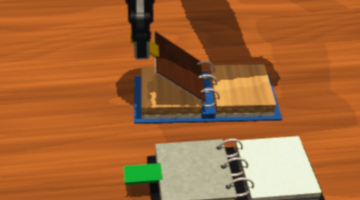

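The crop shows the leaf raised about 40°, with the tab held in the fingers at (150,48). I'll continue the arc.

```bash
python3 -m handwheel '[[-0.016,0,-0.016,0,0,0,-1],[-0.034,0,-0.029,0,0,0,-1],[-0.054,0,-0.038,0,0,0,-1],[-0.076,0,-0.044,0,0,0,-1],[-0.098,0,-0.046,0,0,0,-1],[-0.120,0,-0.044,0,0,0,-1],[-0.142,0,-0.038,0,0,0,-1],[-0.162,0,-0.029,0,0,0,-1],[-0.180,0,-0.016,0,0,0,-1],[-0.180,0,-0.016,0,0,0,-1]]'
python3 - <<'E'
from h import *
a,_=get_image("scene");cv2.imwrite("pics/s3.png",a[100:300,100:460])
E
```

```text
clock: 4.32
position: [475.9, 58.8, 110.7]
ee_rot: [-0.68, 0.733, 0.001, 0.003]
contact_force: [-16.3, 17.4, 25.3]
gripper_width: 21.2
grasp_force: 57.0
```

View pics/s3.png

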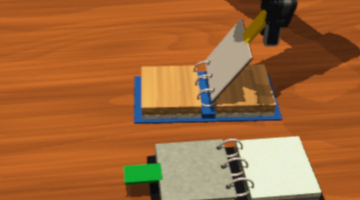

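The crop shows the leaf well past upright at about 130°, white face showing. The tab, near (255,25), has slipped towards the fingertips and the force is rising. The leaf now sinks by itself, so I'll open and back off to the left and up.

```bash
python3 -m handwheel '[[0,0,0,0,0,0,1],[0,0,0,0,0,0,1],[0,0,0,0,0,0,1],[-0.03,0,-0.02,0,0,0,1],[-0.07,0,-0.06,0,0,0,1],[-0.07,0,-0.1,0,0,0,1],[-0.07,0,-0.1,0,0,0,1],[-0.07,0,-0.1,0,0,0,1],[-0.07,0,-0.1,0,0,0,1],[-0.07,0,-0.1,0,0,0,1]]'
python3 - <<'E'
from h import *
a,_=get_image("scene");cv2.imwrite("pics/s4.png",a[100:300,100:460])
E
```

```text
clock: 5.62
position: [480.2, 123.8, 206.3]
ee_rot: [-0.679, 0.734, 0.0, -0.001]
contact_force: [-0.2, -0.2, -0.2]
gripper_width: 85.6
grasp_force: 0.0
```

View pics/s4.png

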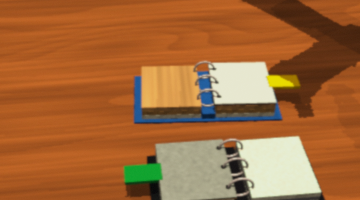

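The crop shows the leaf flat on the left, white face up, with the yellow tab at (283,82). The green-tab leaf hasn't moved. I'll check the tab height by depth, then hand in.

Run:
```python
from h import *
a,d=get_image("scene");c=camera_model("scene");K=np.array(c["K"]);Rm=cv2.Rodrigues(np.array(c["rvec"],float))[0];t=np.array(c["tvec"],float).ravel()
def z(u,v):
    p=np.linalg.inv(K)@[u,v,1]*np.median(d[v-1:v+2,u-1:u+2]);return Rm.T@(p-t)
P=z(383,181);print(P,z(345,180),z(243,273))
if abs(P[2]-32)<8: print(job_done())
```

```text
[478.79101467  92.97776308  30.96139469] [469.96572012  34.60065894  30.95093217] [ 642.8296921  -138.36846181   31.29289337]
the job is handed in; nothing more can be done
None
```

The blue binder's leaf now lies flat on the left with its white face up and is released, though the tab slipped in the fingers at about 130° so it sank the last part by itself; the green-tab leaf still lies as it was, and the job is handed in.

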